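# Raise the egg rack on the serving lift

## Task

With the steel serving lift down, set the rack that holds the four eggs into its square recess, keeping it upright, press it flush and let go of it. Then take the red grip of the lift's cam lever, swing it up until the lever stands straight up and the lift is at its highest, and finish while holding it there, as it springs back if let go. Leave the empty rack and the other things on the counter where they are.

Things in the scene. Friction and masses are not known exactly. Their poses are not given: they have to be found in the camera images.
- egg_rack_tab (a point): Centre of the blue plastic handle tab on top of the egg rack (loose, about 0.4 kg, one rigid piece with its four brown eggs). The tab is 12 mm along its own x (the way to pinch it), 36 mm along its y and 32 mm high. The rack's white square base, 104 x 104 x 14 mm, has its underside 88 mm below this point, with a 2.5 mm step-in around the lowest 4 mm as a lead-in; the eggs' tops are 23 mm below this point. The axes are those of the rack: x, y along the base's sides, z up.
- egg_rack: The same egg rack; origin at the centre of its underside, z up.
- empty_rack_tab (a point): Centre of the handle tab of the other rack: same shape and colours, but without eggs. To be left alone.
- pocket (a point): Centre of the floor of the lift's square recess, which is 108 x 108 mm inside and 14 mm deep (so the rack has 2 mm of play on each side and its base's top is level with the rim when it is home; the tab centre is then 88 mm above this point). Walls 6 mm thick, along this point's x and y; z up. The rack may stand in it in any of the four ways round. With the lift down the floor is 81 mm above the counter. The recess rises with the lift.
- lift (a joint): Height of the lift's recess above its lowest position, m: 0 down, 0.0249 at the highest. Driven by the cam lever: lift = 0.030 (cos(1.4 - lever angle) - cos 1.4).
- cam_lever (a joint): Angle of the cam lever, rad: 0 at rest, where the lever points to the lift's front (-x of point cam_axis) and 0.171 rad above level; grows as it swings up and over; 1.4 = lever upright = crest of the cam, lift highest; it can go on to 2.3, where the lift sinks again. A spring draws it back to 0: moving the grip takes some 3 to 8 N.
- cam_axis (a point): Fixed point on the lever's horizontal turning axis, level with the middle of the red grip, 50 mm above the counter. Its axes are those of the lift's housing: x to the back, y along the turning axis (towards the lever's side, away from the housing), z up. The housing (150 x 145 mm, 70 mm high, centred under the recess, on a 190 x 170 mm foot plate, fixed to the counter) has its side 70 mm from here towards -y, the lever arm (9 mm thick, 16 mm wide) lies 38 to 47 mm towards -y.
- lever_grip: Red round grip of the cam lever, 18 mm in diameter, 70 mm long, a sleeve that turns freely on its pin; origin at its middle, its y along the pin (parallel to y of cam_axis). It is 110 mm from the cam_axis point: 69 mm above the counter at rest, 160 mm with the lever upright.
- egg_cup: Loose white egg cup, 48 mm wide, 52 mm high, origin under its centre.
- salt_shaker: Loose steel salt shaker, 38 mm wide, 71 mm high, origin under its centre.
- ramekin: Loose blue ramekin, 76 mm wide, 42 mm high, origin under its centre.
- oil_bottle: Loose amber bottle, 56 mm wide, 170 mm high, origin under its centre.
- spatula: Loose spatula lying on the counter.
- bowl: Loose white bowl, 100 mm wide, 50 mm high, origin under its centre.
There are look-alikes about, which are no part of the job. What is shaped like the egg_rack but green is not meant.

How it is judged:
On the way, in this order (a step that is already met when the one before it is completed fails the run):
1. the egg rack sits flush in the recess with the lift down, and is let go (z of egg_rack_tab in the frame of pocket between 0.085 and 0.0905 m and horizontal distance between egg_rack_tab and pocket below 0.006 m and angle between egg_rack_tab's own z axis and vertical below 0.04 rad and contact force between each of the arm, the fingers and egg_rack below 0.1 N and value of joint lift below 0.004 m), for 0.2 s.
2. the cam lever is held upright with the rack on the lift (z of egg_rack_tab in the frame of pocket between 0.085 and 0.0905 m and horizontal distance between egg_rack_tab and pocket below 0.006 m and angle between egg_rack_tab's own z axis and vertical below 0.04 rad and value of joint cam_lever between 1.25 and 1.55 rad and value of joint lift above 0.0238 m and contact force between the fingers and lever_grip above 1 N), for 0.2 s.
At the end, for the whole second after the job is handed in: Fingers hold the red grip (over 1 N), lever still and within 0.15 rad of upright, lift within 1.2 mm of its highest; the egg rack sits in the recess, base within 2.5 mm of its floor, within 6 mm of centred, tilt under 0.04 rad, not touched by the robot (all of step 2 and contact force between each of the arm, the fingers and egg_rack below 0.1 N and velocity of joint cam_lever between -0.1 and 0.1 rad/s); the arm keeps its last pose, push and grip.
It fails at once if the egg rack is tipped by more than 30 degrees (angle between egg_rack_tab's own z axis and vertical above 0.52 rad).
It fails at once if the empty rack or another thing on the counter is moved by more than 4 cm (distance of any of empty_rack_tab, egg_cup, salt_shaker, ramekin, oil_bottle, spatula, bowl from where it was at the start of the episode above 0.04 m).
It also fails if it takes over 61 s, if anything falls off the work surface, if the arm or the gripper's body presses on something with over 40 N, if the wrist force passes 120 N, or if a joint passes its speed limit or range.

## Robot

A 6-joint arm with a two-finger parallel gripper is mounted at the origin on the work surface. World frame = base frame: x ahead of the robot, y to its left, z up, the work surface at z = 0. Lengths are in m, angles in rad, forces in N, time in s.
With the tool pointing down it reaches from about 0.35 to 0.8 m from the base axis. Payload 7.3 kg.
Tool frame: the origin (TCP) lies between the finger pads; the fingertips stand 25 mm ahead of it and the grasp point (between the pads) lies 6 mm ahead of it (r.tip_extent is the distance from the TCP to the fingertips, in m); z points along the fingers, y is the direction in which the jaws open and shut (so a half turn about z gives the same grasp; the last joint's range is limited). The gripper opens to 85 mm and grips with 20 to 120 N. Pads are 22 mm wide; open, the fingers measure 114 mm over their backs; the gripper's body (76 mm by 85 mm) begins 54 mm behind the grasp point. The pads swing forward as they close: fully open they stand 13 mm farther back than shut.
Start: joints at [-1.489, 0.342, 1.524, -0, 1.275, -0.146], TCP at [0.119, -0.511, 0.256] pointing down, gripper open.
Joint ranges: [-2.53, 2.53], [-0.77, 2.02], [0.04, 2.7], [-1, 4.14], [0.28, 2.66], [-3.11, 3.11]. Speed limits (rad/s): [2.57, 2.57, 3.14, 3.14, 3.14, 3.14].

## Interface

Orientations are given as a unit quaternion [x, y, z, w].
In Python, from workcell import r, command_gripper, optics gives the robot as it stands. The module is installed in compiled form; this text tells all that it offers. Calls block until the motion is done:
- r.reach(position, orientation): joint-space move of the TCP to a pose.
- r.move_straight(position, orientation=None, speed=0.15, max_force=None): straight line of the TCP; orientation=None keeps the orientation; speed is the mean speed in m/s. With max_force (N) it stops when the force on the tool has changed by that much, and returns True; else False.
- r.movej(angles): joint-space move.
- command_gripper(opening, force=None): finger opening in m; force is the grip in N (None keeps the last); returns when the fingers have stopped.
- r.hold(seconds).
- r.solve_ik(position, orientation): joint angles nearest the present ones, or None.
- r.read_state(): the state.
- optics.get_image(name): name is "scene" or "top" or "wrist"; returns (picture, depth): 384x512x3 uint8, red, green, blue; 384x512 float32, m along the optical axis (not along the pixel's ray), 0 where there is no reading.
- optics.camera_model(name): a dict with "K" (3x3 intrinsics, pixels), "k1" (the pictures are not rectified: a ray, as slopes to the right and down, at radius r is drawn at 1 + k1 r^2 times it, then the intrinsics apply), "R" (3x3) and "t" (3): a world point X has camera coordinates R X + t; the wrist camera has in their place "tool_from_camera" (4x4, takes a point from camera to tool coordinates, whose origin is the TCP and whose axes are the flange's). Camera axes: x right, y down, z forward; pixel columns grow to the right and rows downward; lengths in m; the calibration is good to about 2 mm. A picture is of the moment at which its call begins: read the wrist's pose just before it. camera_model takes no time and is no camera call.
A pose or a line that the arm cannot do raises r.PlanningError and nothing moves.
- r.finish_job(): hands the job in, once; it reports no verdict.
The state is a dict: "time_s": time; "joint_positions": joint angles; "dq": joint speeds; "tau": joint torques, N m; "eef_pos": TCP position; "eef_rot": TCP orientation; "contact_force": force on the tool from outside, world axes, zero at the start; "torque": the same for the moment, N m; "grip_width": finger opening in m.
Only numpy, scipy, OpenCV 4.12 (cv2) and the standard library are available. Lean on these libraries where they do the work, as an engineer would, in place of code of your own. Each camera call takes 0.05 s, during which the arm holds its last target.

## Working session

There is one attempt and no reset: what is moved stays moved. The work goes in short steps, each a Python script; the robot and the scene stay as the last script left them, time stands still between calls to the robot, and variables do not carry over. Pictures are saved under pics/ and viewed, and the job is handed in when it is done.

```bash
mkdir -p pics; ls
python3 - <<'E'
from workcell import r, optics
import cv2,numpy as np
s=r.read_state();print(s['time_s'],s['eef_pos'],s['eef_rot'],s['grip_width'],r.tip_extent)
for n in ['scene','top','wrist']:
    p,d=optics.get_image(n);cv2.imwrite(f'pics/{n}0.png',p[:,:,::-1]);np.save(f'{n}0.npy',d)
    m=optics.camera_model(n);print(n,{k:np.round(v,4).tolist() for k,v in m.items()})
E
```

```text
pics
0.0 [ 0.11856389 -0.51104697  0.25561868] [ 9.93520062e-01  1.13654074e-01  2.19420649e-05 -7.98230189e-04] 0.08561227732221673 0.025
scene {'K': [[449.9941, 0.0, 264.0459], [0.0, 449.9941, 187.8429], [0.0, 0.0, 1.0]], 'k1': -0.1055, 'R': [[-0.6513, 0.7588, 0.0022], [0.6392, 0.5503, -0.5372], [-0.4088, -0.3485, -0.8435]], 't': [0.3533, -0.3132, 1.4875]}
top {'K': [[389.4673, 0.0, 251.0053], [0.0, 389.4673, 192.27], [0.0, 0.0, 1.0]], 'k1': -0.0057, 'R': [[-0.0194, -0.9998, -0.0041], [-0.9888, 0.0198, -0.1481], [0.1481, 0.0012, -0.989]], 't': [0.026, 0.536, 1.1682]}
wrist {'K': [[274.2529, 0.0, 260.9459], [0.0, 274.2529, 188.602], [0.0, 0.0, 1.0]], 'k1': -0.0252, 'tool_from_camera': [[0.0001, -0.957, -0.2901, 0.074], [1.0, 0.0001, 0.0001, 0.0006], [-0.0001, -0.2901, 0.957, -0.1174], [0.0, 0.0, 0.0, 1.0]]}
```

View pics/scene0.png

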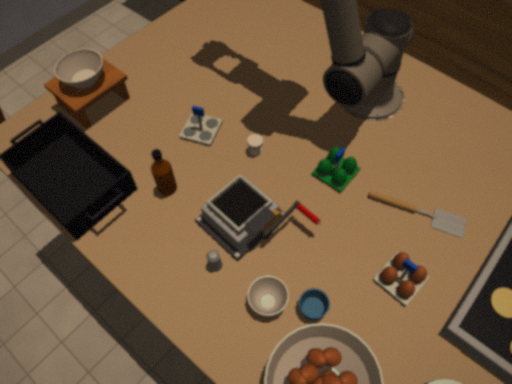

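View pics/top0.png

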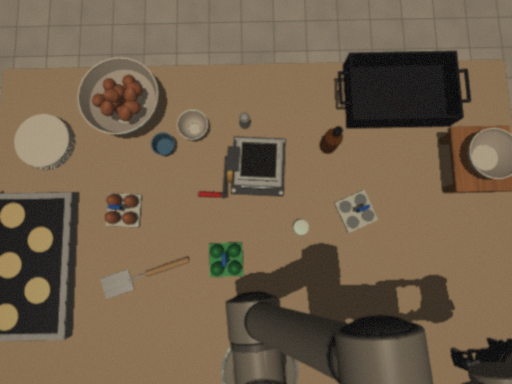

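View pics/wrist0.png

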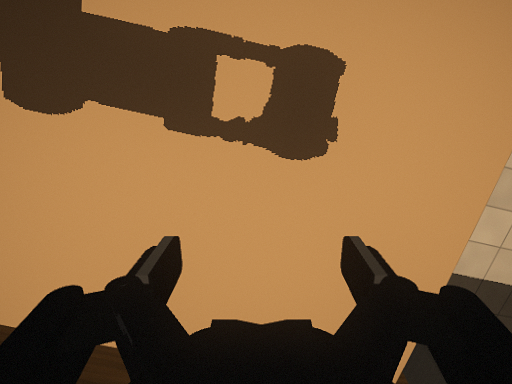

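Candidates in top view: rack with four brown eggs and blue tab (123,209), green look-alike (226,259), empty rack (357,210). The first fits: white base, brown eggs. The lift is at (258,165), with its red grip at (211,194). I'll confirm the rack in enlarged crops.

```bash
cat > h.py <<'E'
import numpy as np,cv2
from workcell import r,command_gripper,optics
from scipy.spatial.transform import Rotation as Rn
def undist(m,uv):
    uv=np.atleast_2d(np.asarray(uv,float));K=m['K']
    dd=np.column_stack([(uv[:,0]-K[0,2])/K[0,0],(uv[:,1]-K[1,2])/K[1,1]])
    rd=np.linalg.norm(dd,axis=1);x=rd.copy()
    for _ in range(30): x=rd/(1+m['k1']*x*x)
    return dd*(x/np.maximum(rd,1e-12))[:,None]
def ext(name,state=None):
    m=optics.camera_model(name)
    if name=='wrist':
        T=np.eye(4);T[:3,:3]=Rn.from_quat(state['eef_rot']).as_matrix();T[:3,3]=state['eef_pos']
        T=T@m['tool_from_camera']
        return m,T[:3,:3],T[:3,3]
    R=np.array(m['R']);t=np.array(m['t']);return m,R.T,-R.T@t
def rays(name,uv,state=None):
    m,R,c=ext(name,state);d=undist(m,uv);d=np.column_stack([d,np.ones(len(d))])@R.T
    return c,d
def onplane(name,uv,z,state=None):
    c,d=rays(name,uv,state);return c+d*((z-c[2])/d[:,2])[:,None]
def tri(*cd):
    A=np.zeros((3,3));b=np.zeros(3)
    for c,d in cd:
        d=d/np.linalg.norm(d);P=np.eye(3)-np.outer(d,d);A+=P;b+=P@c
    X=np.linalg.solve(A,b);res=[np.linalg.norm((np.eye(3)-np.outer(d,d)/(d@d))@(X-c)) for c,d in cd]
    return X,res
def project(name,X,state=None):
    m,R,c=ext(name,state);p=(np.atleast_2d(X)-c)@R;p=p[:,:2]/p[:,2:];rr=(p**2).sum(1)
    p=p*(1+m['k1']*rr)[:,None];K=m['K'];return p*[K[0,0],K[1,1]]+[K[0,2],K[1,2]]
def mask(p,kind):
    h=cv2.cvtColor(p,cv2.COLOR_RGB2HSV);H,S,V=[h[:,:,i].astype(int) for i in range(3)]
    if kind=='blue': return ((H>100)&(H<130)&(S>120)&(V>40)).astype(np.uint8)
    if kind=='red': return (((H<5)|(H>172))&(S>170)&(V>60)).astype(np.uint8)
def blobs(p,kind,mn=8):
    n,l,st,ce=cv2.connectedComponentsWithStats(mask(p,kind))
    return [(ce[i].round(1).tolist(),int(st[i,4])) for i in range(1,n) if st[i,4]>=mn]
E
python3 - <<'E'
from h import *
im={n:cv2.imread(f'pics/{n}0.png')[:,:,::-1].copy() for n in('scene','top')}
for n in im:
    for k in('blue','red'): print(n,k,blobs(im[n],k))
a=im['top'][180:240,90:160];b=im['scene'][240:310,365:440]
c=np.hstack([cv2.resize(a,(400,400),interpolation=2),cv2.resize(b,(400,400),interpolation=2)])
cv2.imwrite('pics/crop1.png',c[:,:,::-1])
a=im['top'][125:210,190:300];b=im['scene'][170:260,190:325]
c=np.hstack([cv2.resize(a,(400,400),interpolation=2),cv2.resize(b,(400,400),interpolation=2)])
cv2.imwrite('pics/crop2.png',c[:,:,::-1])
def T(u,v): return tri(*[(rays('top',u)[0],rays('top',u)[1][0]),(rays('scene',v)[0],rays('scene',v)[1][0])])
print('grip',T((211,194.5),(307.5,213)));print('tab',T((115.5,207),(410,265)))
E
```

```text
scene blue [([197.6, 110.7], 60), ([339.5, 153.5], 57), ([409.8, 265.6], 89)]
scene red [([307.5, 213.1], 123)]
top blue [([115.1, 206.7], 33), ([362.7, 207.9], 29), ([223.5, 259.7], 49)]
top red [([209.5, 194.0], 93)]
grip (array([0.52841993, 0.13698441, 0.06414659]), [np.float64(9.373035945974146e-05), np.float64(9.3730359459809e-05)])
tab (array([0.49289791, 0.41897915, 0.08737737]), [np.float64(0.0005908313841689744), np.float64(0.0005908313841689363)])
```

View pics/crop1.png

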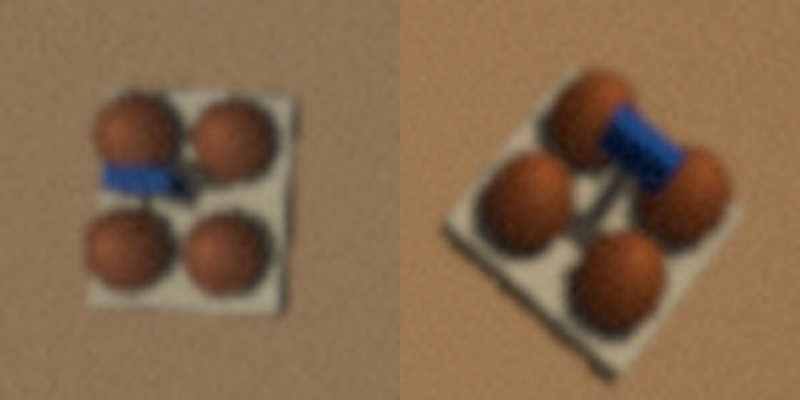

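View pics/crop2.png

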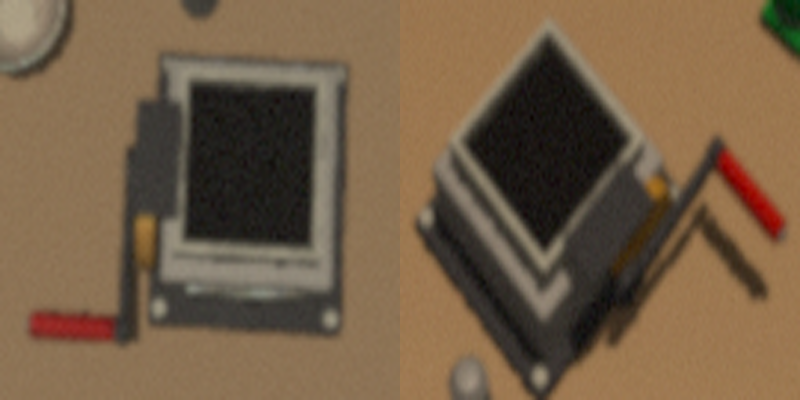

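Crop confirms: the rack at top (115,207) / scene (410,266) has four brown eggs, a white base and a blue tab. Next I'll look at the lift and rack with the wrist camera.

```bash
cat >> h.py <<'E'
def q(yaw):  # tool down; tool y axis at world angle yaw
    y=np.array([np.cos(yaw),np.sin(yaw),0]);z=np.array([0,0,-1.]);x=np.cross(y,z)
    return Rn.from_matrix(np.column_stack([x,y,z])).as_quat()
def shot(tag):
    s=r.read_state();p,d=optics.get_image('wrist')
    cv2.imwrite(f'pics/{tag}.png',p[:,:,::-1]);np.savez(tag+'.npz',p=p,d=d,pos=s['eef_pos'],rot=s['eef_rot'])
    return p,d,s
def load(tag):
    f=np.load(tag+'.npz');return f['p'],f['d'],{'eef_pos':f['pos'],'eef_rot':f['rot']}
E
python3 - <<'E'
from h import *
X=np.array(onplane('top',[(259,160)],.095))[0];print('pocket guess',X)
for nm,P in (('pk',[X[0]-.06,0.02,.30]),('rk',[.45,.42,.27])):
  for yaw in (0,np.pi):
    print(nm,yaw,r.solve_ik(P,q(yaw)), (Rn.from_quat(q(yaw)).as_matrix()[:,0]).round(2))
E
```

```text
pocket guess [ 0.62543807 -0.01047066  0.095     ]
pk 0 [-1.00089728e-01  3.89496946e-01  1.33124821e+00 -4.44089210e-16
  1.42084750e+00 -1.00089728e-01] [0. 1. 0.]
pk 3.141592653589793 [-1.00089728e-01  3.89496946e-01  1.33124821e+00 -4.44089210e-16
  1.42084750e+00  3.04150293e+00] [-0. -1. -0.]
rk 0 [ 6.26491223e-01  5.02751958e-01  1.23234684e+00 -4.44089210e-16
  1.40649386e+00  6.26491223e-01] [0. 1. 0.]
rk 3.141592653589793 [ 6.26491223e-01  5.02751958e-01  1.23234684e+00 -4.44089210e-16
  1.40649386e+00 -2.51510143e+00] [-0. -1. -0.]
```

Run:
```python
from h import *
r.reach([.62,-.03,.30],q(0));shot('pk1')
r.move_straight([.60,.08,.30],speed=.3);shot('pk2')
r.reach([.49,.38,.30],q(0));shot('rk1')
r.move_straight([.49,.45,.30],speed=.3);shot('rk2')
print(r.read_state()['time_s'])
a=[cv2.imread(f'pics/{t}.png') for t in('pk1','pk2','rk1','rk2')]
m=np.vstack([np.hstack(a[:2]),np.hstack(a[2:])]);cv2.imwrite('pics/four.png',cv2.resize(m,(800,600),interpolation=3))
for t in('pk1','pk2','rk1','rk2'):
    p=load(t)[0];print(t,'blue',blobs(p,'blue',60),'red',blobs(p,'red',60))
```

```text
4.95
pk1 blue [([14.1, 57.4], 424)] red [([181.6, 24.2], 736)]
pk2 blue [([44.3, 154.7], 457)] red [([205.0, 116.4], 753)]
rk1 blue [([264.0, 135.1], 291)] red [([287.3, 308.5], 241)]
rk2 blue [([264.3, 196.5], 174)] red []
```

View pics/four.png

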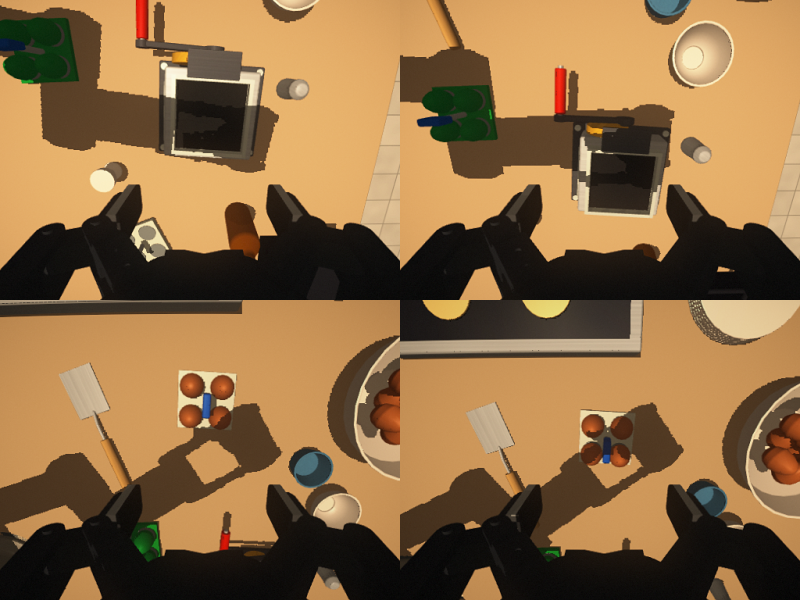

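Run:
```python
from h import *
a=load('pk1')[0][60:220,190:350];b=load('pk2')[0][140:300,200:360]
c=np.hstack([cv2.resize(a,(400,400),interpolation=2),cv2.resize(b,(400,400),interpolation=2)])
cv2.imwrite('pics/crop3.png',c[:,:,::-1])
a=load('rk1')[0][80:180,210:310];b=load('rk2')[0][130:230,210:310]
c=np.hstack([cv2.resize(a,(400,400),interpolation=2),cv2.resize(b,(400,400),interpolation=2)])
cv2.imwrite('pics/crop4.png',c[:,:,::-1])
```

```text
(no output)
```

View pics/crop3.png

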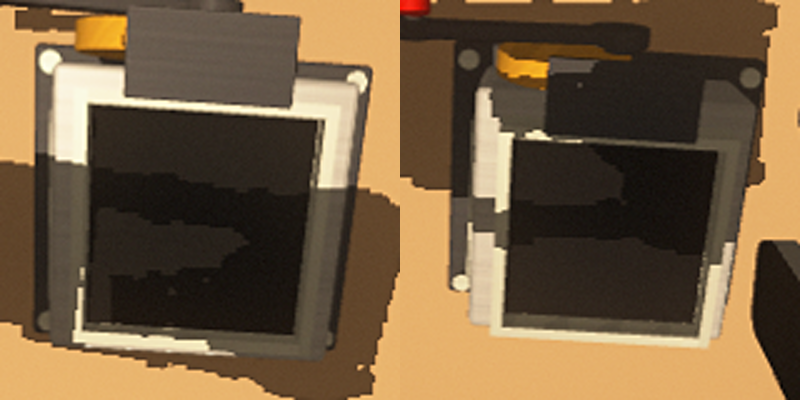

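View pics/crop4.png

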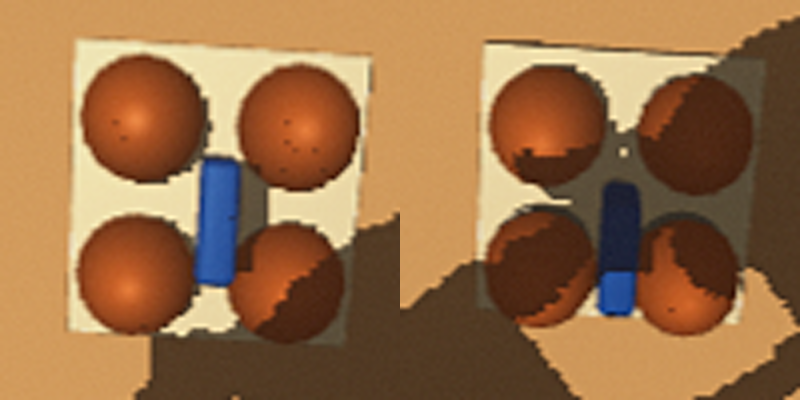

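Crops show the recess (pk1 inner corners about (226,102), (320,107), (310,194), (224,193)) and the blue tab (rk1 about (264,135)). Now I'll measure both.

Run:
```python
from h import *
def cloud(t):
    p,d,s=load(t);v,u=np.mgrid[0:384,0:512];m,R,c=ext('wrist',s)
    k=undist(m,np.column_stack([u.ravel(),v.ravel()]));P=np.column_stack([k,np.ones(len(k))])*d.ravel()[:,None]
    return (P@R.T+c).reshape(384,512,3),p,s
for t in('pk1','pk2'):
    C,p,s=cloud(t)
    b=(abs(C[:,:,0]-.625)<.09)&(abs(C[:,:,1]+.01)<.09)
    z=C[:,:,2][b];h,e=np.histogram(z,bins=np.arange(0,.13,.004));print(t,dict(zip(e.round(3),h)))
    g=C[160 if t=='pk1' else 215, 270 if t=='pk1' else 275];print('floor sample',g.round(4))
    rim=b&(C[:,:,2]>.0895)&(C[:,:,2]<.1)
    n,l,st,ce=cv2.connectedComponentsWithStats(rim.astype(np.uint8));i=1+st[1:,4].argmax()
    pts=C[l==i];rc=cv2.minAreaRect((pts[:,:2]*1000).astype(np.float32));print('rim',rc,np.median(pts[:,2]))
for t in('rk1','rk2'):
    C,p,s=cloud(t);b=mask(p,'blue').astype(bool)&(abs(C[:,:,0]-.49)<.1)&(abs(C[:,:,1]-.42)<.1)
    pts=C[b];top=pts[pts[:,2]>np.percentile(pts[:,2],90)-.004];print(t,len(pts),pts[:,2].max(),np.median(top,0),cv2.minAreaRect((top[:,:2]*1000).astype(np.float32)))
    b=(abs(C[:,:,0]-.49)<.09)&(abs(C[:,:,1]-.42)<.09)&(C[:,:,2]>.010)&(C[:,:,2]<.018)
    pts=C[b];print('base',cv2.minAreaRect((pts[:,:2]*1000).astype(np.float32)),np.median(pts[:,2]))
```

```text
pk1 {np.float64(0.0): np.int64(90), np.float64(0.004): np.int64(0), np.float64(0.008): np.int64(568), np.float64(0.012): np.int64(331), np.float64(0.016): np.int64(35), np.float64(0.02): np.int64(0), np.float64(0.024): np.int64(0), np.float64(0.028): np.int64(1), np.float64(0.032): np.int64(5), np.float64(0.036): np.int64(2), np.float64(0.04): np.int64(3), np.float64(0.044): np.int64(4), np.float64(0.048): np.int64(2), np.float64(0.052): np.int64(66), np.float64(0.056): np.int64(6), np.float64(0.06): np.int64(9), np.float64(0.064): np.int64(206), np.float64(0.068): np.int64(2012), np.float64(0.072): np.int64(17), np.float64(0.076): np.int64(274), np.float64(0.08): np.int64(7614), np.float64(0.084): np.int64(242), np.float64(0.088): np.int64(214), np.float64(0.092): np.int64(3050), np.float64(0.096): np.int64(962), np.float64(0.1): np.int64(0), np.float64(0.104): np.int64(0), np.float64(0.108): np.int64(0), np.float64(0.112): np.int64(0), np.float64(0.116): np.int64(0), np.float64(0.12): np.int64(0), np.float64(0.124): np.int64(0)}
floor sample [ 0.6314 -0.0227  0.0808]
rim ((630.1618
[... 1206 characters left out ...]
im ((630.143798828125, 5.898681640625), (152.72425842285156, 120.460693359375), 86.26177215576172) 0.0951677515415193
rk1 291 0.1052828258596002 [0.49480289 0.42011432 0.10343423] ((494.825927734375, 419.709228515625), (34.057926177978516, 10.660083770751953), 86.8348159790039)
base ((494.2657775878906, 419.52630615234375), (104.59819793701172, 104.02631378173828), 86.39107513427734) 0.013638356923135475
rk2 173 0.1053397785526749 [0.49448165 0.4160561  0.10345756] ((494.3113098144531, 419.6335144042969), (33.866451263427734, 10.993779182434082), 87.10151672363281)
base ((494.02825927734375, 419.6456604003906), (104.26451110839844, 103.92520904541016), 86.49311828613281) 0.013692942798068486
```

Run:
```python
from h import *
def cloud(t):
    p,d,s=load(t);v,u=np.mgrid[0:384,0:512];m,R,c=ext('wrist',s)
    k=undist(m,np.column_stack([u.ravel(),v.ravel()]));P=np.column_stack([k,np.ones(len(k))])*d.ravel()[:,None]
    return (P@R.T+c).reshape(384,512,3),p,s
def cast(t,uv): 
    c,d=rays('wrist',uv,load(t)[2]);return [(c,x) for x in d]
for t in('pk1','pk2'):
    C,p,s=cloud(t);k=(abs(C[:,:,0]-.629)<.08)&(abs(C[:,:,1]+.01)<.08)&(C[:,:,2]>.077)&(C[:,:,2]<.085)
    k=cv2.morphologyEx(k.astype(np.uint8),cv2.MORPH_OPEN,np.ones((5,5)))
    pts=C[k>0];print(t,'floor',cv2.minAreaRect((pts[:,:2]*1000).astype(np.float32)),np.median(pts[:,2]))
# colour-only: dark quadrilateral of the recess -> corners in both views
K={}
for t,(x,y) in {'pk1':(270,150),'pk2':(275,235)}.items():
    p,d,s=load(t);g=p.max(2)
    # inner corners by hand from crops (scale 2.5)
o1=np.array([[90,105],[325,119],[303,334],[86,330]])/2.5+[190,60]
o2=np.array([[513,139],[720,151],[697,338],[504,322]])/2.5+[200-160,140]
for a,b in zip(cast('pk1',o1),cast('pk2',o2)): X,e=tri(a,b);print('corner',X.round(4),np.round(e,4))
for t,o in(('pk1',o1),('pk2',o2)):
    X=onplane('wrist',o,.095,load(t)[2]);print(t,'rim plane centre',X.mean(0).round(4))
# tab: two views, top-edge ends (far end full top)
u1=np.array([[201,158],[240,158],[236,285],[197,284]])/4+[210,80]
u2=np.array([[604,182],[641,182],[635,314],[599,314]])/4+[110,130]
for a,b in zip(cast('rk1',u1),cast('rk2',u2)): X,e=tri(a,b);print('tab',X.round(4),np.round(e,4))
# grip
b1,b2=[(181.6,24.2)],[(205.0,116.4)]
X,e=tri(cast('pk1',b1)[0],cast('pk2',b2)[0]);print('grip',X.round(4),np.round(e,4))
for t in('pk1','pk2'):
    C,p,s=cloud(t);pts=C[mask(p,'red')>0];print(t,'grip depth',cv2.minAreaRect((pts[:,:2]*1000).astype(np.float32)),np.percentile(pts[:,2],[5,50,95]).round(4))
```

```text
pk1 floor ((629.129150390625, -9.721626281738281), (108.98424530029297, 108.86746215820312), 86.18128204345703) 0.08141439645112908
pk2 floor ((628.9493408203125, -12.248863220214844), (105.25003051757812, 108.53997802734375), 86.21564483642578) 0.08141976573453497
corner [0.5807 0.0463 0.0932] [0.0001 0.0001]
corner [0.686  0.0399 0.0926] [0.0015 0.0015]
corner [ 0.6776 -0.0576  0.1094] [0.0018 0.0018]
corner [ 0.5738 -0.0622  0.0877] [0.0002 0.0002]
pk1 rim plane centre [ 0.6313 -0.0089  0.095 ]
pk2 rim plane centre [ 0.6295 -0.0094  0.095 ]
tab [0.4907 0.4355 0.0693] [0.0002 0.0002]
tab [0.5028 0.4355 0.0692] [0.0002 0.0002]
tab [0.5006 0.4009 0.0989] [0.0001 0.0001]
tab [0.4893 0.4015 0.1002] [0. 0.]
grip [0.5238 0.1396 0.0384] [0.0013 0.0013]
pk1 grip depth ((560.1369018554688, 89.47602844238281), (43.06816101074219, 146.37718200683594), 35.4968376159668) [0.0704 0.0757 0.0778]
pk2 grip depth ((553.0982666015625, 133.0799102783203), (68.9159927368164, 75.7773666381836), 71.70069885253906) [0.0725 0.0759 0.0777]
```

Run:
```python
from h import *
a=np.radians(-3.6)
command_gripper(.05,60)
r.reach([.4942,.4196,.18],q(a))
print(r.move_straight([.4942,.4196,.097],speed=.1,max_force=15))
w=command_gripper(0.0,60);s=r.read_state();print(w,s['grip_width'],s['contact_force'],s['eef_pos'])
f0=s['contact_force']
r.move_straight([.4942,.4196,.25],speed=.12);r.hold(.3)
s=r.read_state();print(s['grip_width'],s['contact_force'],s['time_s']);shot('held1')
```

```text
False
False 0.011152179465779425 [1.29646405 0.19953003 2.65804536] [0.49467038 0.41981786 0.09767203]
0.011045177085045847 [ 0.20043797 -0.28589217 -3.18811524] 9.0917
```

View pics/held1.png

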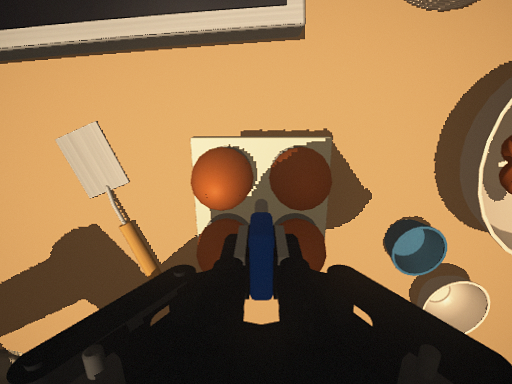

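The rack is held by its tab at image (262,255), lifted level, base edges visible at columns 191–332. I'll measure where it sits in the grip.

Run:
```python
from h import *
p,d,s=load('held1');m=optics.camera_model('wrist');T=np.array(m['tool_from_camera'])
v,u=np.mgrid[0:384,0:512];k=undist(m,np.column_stack([u.ravel(),v.ravel()]))
P=(np.column_stack([k,np.ones(len(k))])*d.ravel()[:,None])@T[:3,:3].T+T[:3,3];P=P.reshape(384,512,3)
b=(abs(P[:,:,2]-.080)<.007)&(abs(P[:,:,0])<.08)&(abs(P[:,:,1])<.08)
n,l,st,ce=cv2.connectedComponentsWithStats(b.astype(np.uint8));i=1+st[1:,4].argmax();pts=P[l==i]
print(len(pts),pts.min(0),pts.max(0),np.median(pts,0),s['eef_pos'])
A=np.column_stack([pts[:,:2],np.ones(len(pts))]);print('plane slopes',np.linalg.lstsq(A,pts[:,2],rcond=None)[0])
# edges
for lo in (.01,.02,.03,.04):
    q_=pts[(pts[:,0]>lo)&(pts[:,0]<lo+.006)];print(lo,q_[:,1].min(),q_[:,1].max())
for lo in (-.045,-.03,-.01,.01,.03,.042):
    q_=pts[(pts[:,1]>lo)&(pts[:,1]<lo+.006)];print('x at y',lo,q_[:,0].max())
```

```text
5295 [-0.03359699 -0.05162341  0.0730173 ] [0.05160898 0.05235412 0.08644018] [0.02383363 0.00030829 0.08390282] [0.4941566  0.41956707 0.24966189]
plane slopes [0.0077816  0.00061362 0.08362485]
0.01 -0.008151719780158065 0.008017442906380526
0.02 -0.00649040582744334 0.006335887359447404
0.03 -0.05138982532634461 0.05178901428013703
0.04 -0.051241832223572814 0.05199364524589129
x at y -0.045 0.051505695059646694
x at y -0.03 0.05152288365566912
x at y -0.01 0.051494843854242814
x at y 0.01 0.05149147127263856
x at y 0.03 0.051475963880629944
x at y 0.042 0.05156750815299525
```

Run:
```python
from h import *
a=np.radians(-3.8)
X=[.6291,-.0098]
r.move_straight([*X,.25],q(a),speed=.22)
r.move_straight([*X,.200],speed=.08);r.hold(.3)
s=r.read_state();print(s['contact_force'],s['eef_pos'],s['time_s'])
hit=r.move_straight([*X,.176],speed=.02,max_force=12)
s=r.read_state();print(hit,s['contact_force'],s['torque'],s['eef_pos'],s['time_s'])
shot('in1');p,d=optics.get_image('scene');cv2.imwrite('pics/sc1.png',cv2.resize(p[120:290,150:350],(800,600*170//150*150//170))[:,:,::-1])
```

```text
[ 0.35692809 -0.13241244 -3.29420753] [ 0.6292512  -0.00984947  0.20043805] 12.4167
True [-0.45719205  0.82468041  5.03179026] [ 0.01954895 -0.01464852  0.01734743] [ 0.62891565 -0.00980951  0.17861138] 13.4167
```

View pics/in1.png

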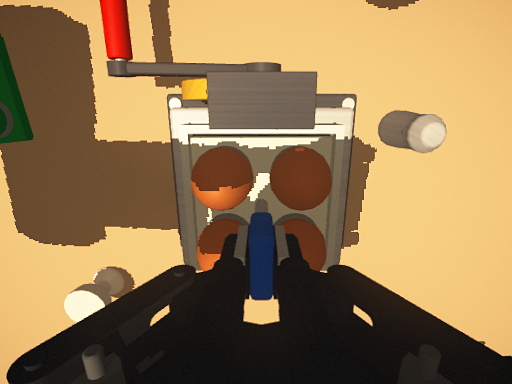

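View pics/sc1.png

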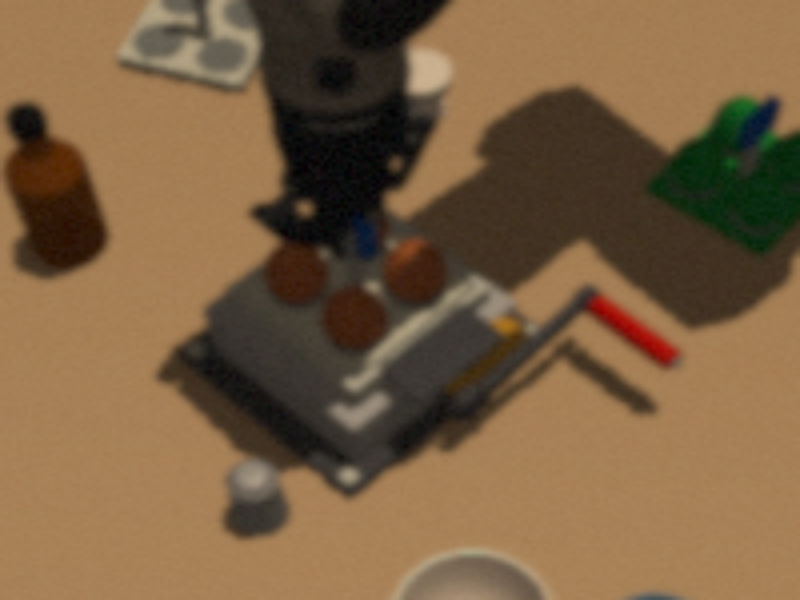

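The wrist view shows the base inside the rim, and the TCP height of 0.1786 matches seated (0.178). I'll press a little more, release, rise and check by depth.

Run:
```python
from h import *
s=r.read_state();x,y,z=s['eef_pos']
hit=r.move_straight([.629,-.0098,.172],speed=.015,max_force=15)
s=r.read_state();print(hit,s['contact_force'],s['eef_pos'])
r.move_straight([s['eef_pos'][0],s['eef_pos'][1],.178],speed=.03)
command_gripper(.045);r.hold(.3)
s=r.read_state();print(s['contact_force'],s['eef_pos'],s['grip_width'])
r.move_straight([.629,-.0098,.30],speed=.15)
r.move_straight([.60,.06,.30],speed=.2)
p,d,s=shot('out1');print(r.read_state()['time_s'])
v,u=np.mgrid[0:384,0:512];m,R,c=ext('wrist',s)
k=undist(m,np.column_stack([u.ravel(),v.ravel()]));C=((np.column_stack([k,np.ones(len(k))])*d.ravel()[:,None])@R.T+c).reshape(384,512,3)
b=mask(p,'blue').astype(bool)&(abs(C[:,:,0]-.629)<.05)&(abs(C[:,:,1]+.01)<.05);pts=C[b]
top=pts[pts[:,2]>np.percentile(pts[:,2],90)-.004];print('tab',pts[:,2].max(),np.median(top,0),cv2.minAreaRect((top[:,:2]*1000).astype(np.float32)))
b=(abs(C[:,:,0]-.629)<.05)&(abs(C[:,:,1]+.01)<.05)&(abs(C[:,:,2]-.095)<.01);pts=C[b]
A=np.column_stack([pts[:,:2]-[.629,-.0098],np.ones(len(pts))]);print('base top plane',np.linalg.lstsq(A,pts[:,2],rcond=None)[0],len(pts))
C2=C;b=mask(p,'red').astype(bool)&(abs(C[:,:,0]-.53)<.04)&(abs(C[:,:,1]-.14)<.06);pts=C[b]
print('grip',cv2.minAreaRect((pts[:,:2]*1000).astype(np.float32)),np.percentile(pts[:,2],[2,50,98]))
```

```text
True [-1.91582905 -0.45760768  3.73357598] [ 0.62892025 -0.00981589  0.1786323 ]
[ 0.23766249 -0.25398762 -0.71221129] [ 0.62891693 -0.00981609  0.17797079] 0.04482204496362562
16.2583
tab 0.186228324429912 [ 0.62826021 -0.00821726  0.18449853] ((627.7451171875, -8.62348747253418), (10.57729434967041, 33.923030853271484), 0.08526846021413803)
base top plane [-0.00387077 -0.0057753   0.09505412] 1828
grip ((531.3738403320312, 140.02236938476562), (69.02256774902344, 16.37433624267578), 86.29117584228516) [0.07192425 0.07599773 0.07815984]
```

View pics/out1.png

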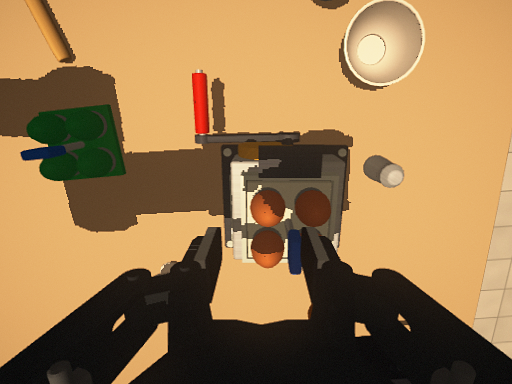

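Tab top is 0.1845 (expected 0.185), base top 0.095 and slopes about 0: flush, centred and released. The red grip is at (200,100) in this picture. I'll triangulate it over two views, then grasp it.

Run:
```python
from h import *
cd=[]
for t in('pk2','out1'):
    p,d,s=load(t);n,l,st,ce=cv2.connectedComponentsWithStats(mask(p,'red'));i=1+st[1:,4].argmax()
    ys,xs=np.where(l==i);rc=cv2.minAreaRect(np.column_stack([xs,ys]).astype(np.float32));print(t,rc)
    c,dd=rays('wrist',[rc[0]],s);cd.append((c,dd[0]));print(' onplane .074',onplane('wrist',[rc[0]],.074,s))
print(tri(*cd))
p=load('pk1')[0]
a=np.radians(-3.8);G=np.array([.5314,.1400,.069])
command_gripper(.05,60)
r.reach([G[0],G[1],.16],q(a))
p,d,s=shot('gr1');print(blobs(p,'red',60))
print(r.move_straight([G[0],G[1],.076],speed=.1,max_force=12))
command_gripper(0.0,50);s=r.read_state();print(s['grip_width'],s['eef_pos'],s['contact_force'],s['time_s'])
shot('gr2')
```

```text
pk2 ((205.0, 116.49998474121094), (58.99999237060547, 11.999998092651367), 90.0)
 onplane .074 [[0.53216802 0.14104333 0.074     ]]
out1 ((200.3234100341797, 102.9097671508789), (60.541263580322266, 13.627452850341797), 86.09950256347656)
 onplane .074 [[0.53205887 0.14106775 0.074     ]]
(array([0.53228379, 0.14106141, 0.07482832]), [np.float64(4.8422525817621335e-05), np.float64(4.8422525817368316e-05)])
[([257.7, 198.9], 1792)]
False
0.01623008651867661 [0.53060549 0.14013238 0.07631449] [-5.69288403  0.02003256  4.26853248] 18.65
```

View pics/gr2.png

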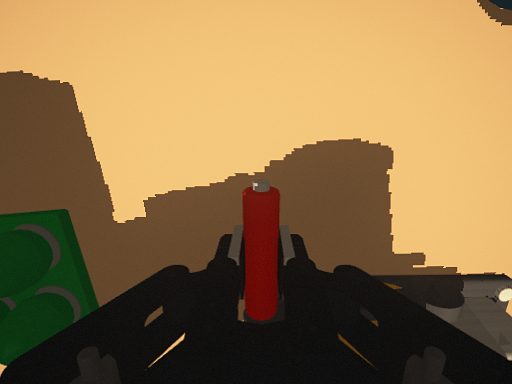

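Red grip (262,250) sits centred between the pads. Now I'll swing along the arc in small chords, watching force and width.

```bash
cat > arc.py <<'E'
from h import *
a=np.radians(-3.8);G=np.array([.5308,.1400,.070]);xb=np.array([np.cos(a),np.sin(a),0]);zb=np.array([0,0,1.])
A=G+.110*(np.cos(.171)*xb-np.sin(.171)*zb)
def P(th): f=.171+th; return A+.110*(-np.cos(f)*xb+np.sin(f)*zb)+[0,0,.006]
E
python3 - <<'E'
from arc import *
print('axis',A)
for th in np.arange(.1,1.41,.1)[:7]:
    r.move_straight(P(th),q(a),speed=.06);s=r.read_state()
    print(round(th,1),s['contact_force'].round(1),(s['eef_pos']-P(th)).round(4),round(s['grip_width'],4),round(s['time_s'],2))
    if np.linalg.norm(s['contact_force'])>30: print('STOP');break
shot('arc1')
E
```

```text
axis [0.63895735 0.1328162  0.05128154]
0.1 [-3.2  2.7 -3.7] [-0.0004  0.0001 -0.0002] 0.0167 19.03
0.2 [-4.2  2.5 -4.1] [-0.0003  0.0001  0.0005] 0.0166 19.37
0.3 [-5.9  2.5 -2.6] [0.0001 0.0001 0.0011] 0.0162 19.7
0.4 [-6.   1.6 -2.5] [0.0004 0.     0.0015] 0.0164 20.03
0.5 [-4.7  1.4 -2.4] [0.0006 0.     0.0016] 0.0163 20.37
0.6 [-5.4  2.6 -1.9] [0.0006 0.     0.0015] 0.016 20.7
0.7 [-5.6  1.5 -1.5] [0.0004 0.     0.0011] 0.0164 21.03
```

View pics/arc1.png

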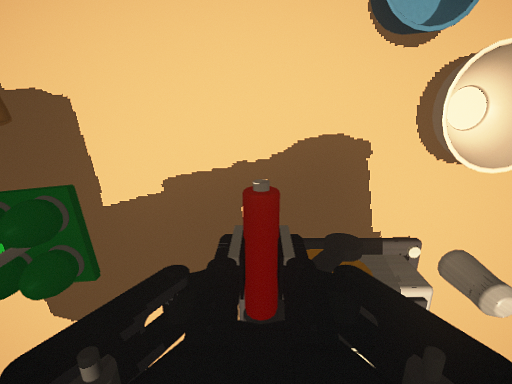

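The grip is still at (262,250) between the pads and the forces are mild, so I'll continue.

Run:
```python
from arc import *
for th in np.arange(.8,1.41,.1):
    r.move_straight(P(th),q(a),speed=.05);s=r.read_state()
    print(round(th,1),s['contact_force'].round(1),(s['eef_pos']-P(th)).round(4),round(s['grip_width'],4),round(s['time_s'],2))
    if np.linalg.norm(s['contact_force'])>30: print('STOP');break
r.hold(.5);s=r.read_state();print(s['eef_pos'],s['contact_force'])
p,d,s=shot('arc2')
for n in('scene','top'):
    p,d=optics.get_image(n);cv2.imwrite(f'pics/{n}2.png',p[:,:,::-1]);np.save(f'{n}2.npy',d);print(n,'red',blobs(p,'red',5),'blue',blobs(p,'blue',5))
p=cv2.imread('pics/scene2.png');cv2.imwrite('pics/sc2.png',cv2.resize(p[120:270,150:350],(800,600),interpolation=2))
```

```text
0.8 [-6.4  2.3  0.4] [0.0002 0.     0.0009] 0.016 21.45
0.9 [-5.8  2.  -0.7] [0.     0.0001 0.0007] 0.0161 21.82
1.0 [-6.8  1.8  1.4] [-0.      0.0001  0.0007] 0.0162 22.18
1.1 [-6.9  2.3  1.8] [-0.      0.0001  0.0007] 0.0161 22.55
1.2 [-5.4  2.3  2.9] [0.     0.0001 0.0007] 0.0162 22.92
1.3 [-4.8  1.4  3.2] [0.0001 0.0001 0.0006] 0.0163 23.28
1.4 [-5.3  2.3  4.1] [0.     0.     0.0006] 0.0163 23.65
[0.63877668 0.13290348 0.16783717] [-4.1944863   2.77554349  3.85218086]
scene red [([286.4, 228.8], 64)] blue [([197.6, 110.8], 62), ([338.9, 154.9], 44), ([237.2, 179.6], 95)]
top red [] blue [([259.2, 150.9], 53), ([362.9, 208.0], 27)]
```

View pics/arc2.png

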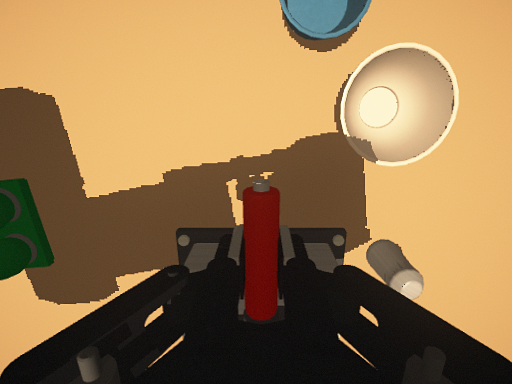

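View pics/sc2.png

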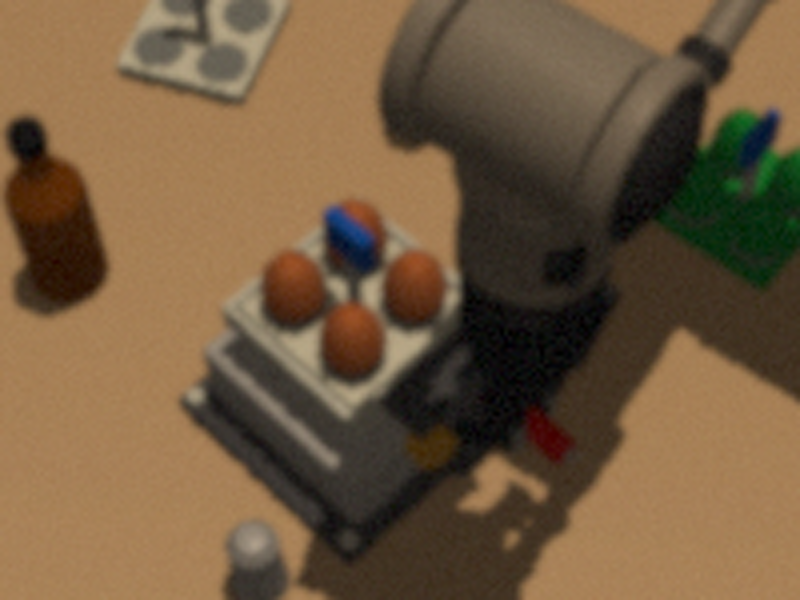

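The lift is up, with the rack seated level and its tab at scene (237,180), clear of the robot. Now I'll check the tab height and lever angle numerically.

Run:
```python
from arc import *
f=lambda n,u:(rays(n,[u])[0],rays(n,[u])[1][0])
print('tab',tri(f('top',(259.2,150.9)),f('scene',(237.2,179.6))))
m,R,c=ext('scene');d=np.load('scene2.npy');v,u=np.mgrid[0:384,0:512]
k=undist(m,np.column_stack([u.ravel(),v.ravel()]));C=((np.column_stack([k,np.ones(len(k))])*d.ravel()[:,None])@R.T+c).reshape(384,512,3)
b=(abs(C[:,:,0]-.629)<.07)&(abs(C[:,:,1]+.01)<.07)&(abs(C[:,:,2]-.12)<.008);p=C[b]
M=np.column_stack([p[:,:2]-[.629,-.01],np.ones(len(p))]);print('rim/base top plane',np.linalg.lstsq(M,p[:,2],rcond=None)[0],len(p),p[:,:2].min(0),p[:,:2].max(0))
t=cv2.imread('pics/scene2.png')[:,:,::-1].copy();b=mask(t,'blue').astype(bool)&(abs(C[:,:,0]-.629)<.05)&(abs(C[:,:,1]+.01)<.05);print('tab top',np.percentile(C[b][:,2],[50,90,98]))
s=r.read_state();g=s['eef_pos']-[0,0,.006]-A;print('lever ang',np.arctan2(g[2],-g@xb)-.171,np.linalg.norm(g),np.abs(s['dq']).max(),s['grip_width'])
```

```text
tab (array([ 0.6287735 , -0.01001741,  0.19126448]), [np.float64(0.0005810452547603627), np.float64(0.0005810452547601926)])
rim/base top plane [-0.00870385  0.0055446   0.12022851] 1054 [ 0.56598652 -0.07308578] [0.69445436 0.05997569]
tab top [0.20377737 0.21069885 0.21218283]
lever ang 1.3979600852974514 0.1105821810147023 0.0017541722624622746 0.01635305593791601
```

Run:
```python
from h import *
r.hold(.3);print(r.read_state()['time_s']);r.finish_job()
```

```text
24.6
the job is handed in; nothing more can be done
```

I set the egg rack into the lift's recess, pressed it flush and let go. I then swung the cam lever upright by its red grip and handed the job in at 24.6 s, still holding it. No verdict is reported.

**Rack seated (lift down):** the tab top was at 0.1845 m (0.185 expected) and the base top at 0.095 m, level with the rim. The tab was within about 2 mm of the recess centre.

**Lift up:**
- The lever was at about 1.398 rad, worked out from the tool position.
- The base top was at 0.120 m, about 25 mm higher than before, so the lift is at its highest.
- The tab was at (0.629, -0.010), centred over the recess, with tilt under about 0.01 rad and the robot clear of the rack.
- The arm was still, with the red grip centred in the fingers at the 50 N grip setting and a steady force of about 6 N on the tool.

**Checks that disagreed:**
- The two-view heights from hand-picked recess corners scattered between 88 and 109 mm. Those for the rack tab also scattered, between 69 and 100 mm. I used the depth readings there instead.
- An early two-view point for the grip gave 38 mm, from a picture where the grip was cut off at the edge. Repeating it from two clear pictures gave 75 mm near its top, which agreed with depth.
- The fingers read 16.3 mm on the 18 mm grip and about 11 mm on the 12 mm tab, but nothing slipped.

I did not re-measure the loose items at the end. In the last pictures, those I could see looked unmoved, and nothing touched them on the way.

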